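# Hang the shelf sign on the carousel's empty branch

## Task

Turn the sign carousel until its empty branch points out over the yellow front mark on its foot. Then take the blue sign out of its block, thread it onto that branch, and push it in, sliding the orange collar back, until you feel the rubber buffer resist, with a firm but gentle push of about 13 N; hold that push for a second, then let go. Leave the sign hanging there with the branch still over the mark, and leave the tin, jar and carton alone.

Things in the scene. Friction and masses are not known exactly. Their poses are not given: they have to be found in the camera images.
- stand: Fixed foot of the sign carousel: dark disc 150 mm across and 14 mm thick with a dark post. Origin at the centre of the disc's underside, on the turning axis; z up. A yellow stripe painted on the disc, along the stand's own -x direction, is the front mark.
- rack: Turning head of the carousel: four straight level branches 90 degrees apart, steel, 8 mm thick, axis 170 mm above the table. Origin where the turning axis meets the table; its +x points along the EMPTY branch. It turns endlessly both ways under a brake of 0.25 N m, stays where left, and can be pushed round by a branch end. Delicate: no contact force on it may ever exceed 20 N.
- hub (a point): Top centre of the black hub, 32 mm across, 185 mm above the table, on the turning axis. The three full branches carry a red, a yellow and a green sign fixed to them: plates at 60 mm from the axis, across the branch, 60 mm wide, 8 mm thick, reaching 55 mm above and 75 mm below the branch axis.
- branch_tip (a point): Centre of the white end ball (12 mm across) of the empty branch, 145 mm from the turning axis, 170 mm above the table.
- seat (a point): Point on the empty branch 68 mm from the turning axis; x outwards. An orange collar (32 mm across, 8 mm thick) slides in on this branch with 3 N drag, 6 to 14 mm, then meets a rubber buffer on a brass stop: 1 mm per 8 N. The stop is set differently each time, unmeasured: a sign is home with its mid-plane up to 18 mm either way of this point. Seating push: 10 to 17 N.
- sign: The loose blue sign plate, 8 mm thick (its x), 60 mm wide (its y), 130 mm tall (its z), 65 g more or less, with a white panel low down. Origin at the centre of its bottom edge. An 18 mm square hole goes through it along x, centred 70 mm above the bottom edge; above the hole are 51 mm of plain plate to grip. Front and back are alike. It can be gripped firmly (60 to 100 N).
- sign_hole (a point): Centre of the square hole in the blue sign; same axes as the sign.
- holder: Fixed wooden block 70 x 90 mm, 32 mm tall, origin at the centre of its underside. The sign stands upright in its slot (11 mm wide, 63 mm long along the block's y, 20 mm deep, slot floor 12 mm above the table).
- can: Bystander: red tin, 74 mm across, 110 mm tall, origin at the centre of its underside.
- jar: Bystander: jar with blue cap, 70 mm across, 100 mm tall, origin at the centre of its underside.
- carton: Bystander: low orange carton 70 x 130 mm, 60 mm tall, origin at the centre of its underside.
Mind the look-alikes: they are no part of the job. Of the things that look like the sign, the largest one is meant.

How it is judged:
On the way, in this order (a step that is already met when the one before it is completed fails the run):
1. the empty branch points over the yellow front mark (within 30 mm sideways at its tip) and the head is still, before the sign is on it (x of branch_tip in the frame of stand below -0.13 m and y of branch_tip in the frame of stand between -0.03 and 0.03 m and angular speed of rack below 0.1 rad/s and distance between sign_hole and seat above 0.09 m), for 0.3 s.
2. the sign is threaded on the branch and pushed home against the buffer with 9 N or more, the branch still over the mark (x of branch_tip in the frame of stand below -0.13 m and y of branch_tip in the frame of stand between -0.03 and 0.03 m and x of sign_hole in the frame of seat between -0.025 and 0.02 m and y of sign_hole in the frame of seat between -0.012 and 0.012 m and z of sign_hole in the frame of seat between -0.014 and 0.012 m and contact force between sign and rack above 9 N), for 0.4 s.
At the end, for the whole second after the job is handed in: Blue sign hangs on the empty branch, released, at rest, upright within 0.3 rad; hole centre within 12 mm of the branch axis (14 mm below), at most 22 mm outwards or 25 mm inwards of the seat; branch tip within 30 mm sideways of the front mark line; tin, jar and carton not moved 15 mm or tipped (x of branch_tip in the frame of stand below -0.13 m and y of branch_tip in the frame of stand between -0.03 and 0.03 m and x of sign_hole in the frame of seat between -0.025 and 0.022 m and y of sign_hole in the frame of seat between -0.012 and 0.012 m and z of sign_hole in the frame of seat between -0.014 and 0.012 m and angle between sign's own z axis and vertical below 0.3 rad and linear speed of sign below 0.02 m/s and angular speed of rack below 0.05 rad/s and contact force between sign and the fingers below 0.05 N); the robot touches nothing.
It fails at once if a contact force on the carousel exceeds 20 N (contact force between rack and anything else above 20 N).
It fails at once if the can is moved by more than 15 mm or tipped (distance of can from where it was at the start of the episode above 0.015 m or angle between can's own z axis and vertical above 0.2 rad).
It fails at once if the jar is moved by more than 15 mm or tipped (distance of jar from where it was at the start of the episode above 0.015 m or angle between jar's own z axis and vertical above 0.2 rad).
It fails at once if the carton is moved by more than 15 mm or tipped (distance of carton from where it was at the start of the episode above 0.015 m or angle between carton's own z axis and vertical above 0.2 rad).
It also fails if it takes over 72 s, if anything falls off the work surface, if the arm or the gripper's body presses on something with over 40 N, if the wrist force passes 120 N, or if a joint passes its speed limit or range.

## Robot

A 7-joint arm with a two-finger parallel gripper is mounted at the origin on the work surface. World frame = base frame: x ahead of the robot, y to its left, z up, the work surface at z = 0. Lengths are in m, angles in rad, forces in N, time in s.
With the tool pointing down it reaches from about 0.425 to 0.825 m from the base axis. Payload 3.6 kg.
Tool frame: the origin (TCP) lies where the fingers leave the gripper's body, on its centre line; the fingertips stand 73 mm ahead of it and the grasp point (between the pads) lies 54 mm ahead of it; x points along the fingers, y is the direction in which the jaws open and shut, and the axes are right-handed (so a half turn about x gives the same grasp; the last joint's range is limited). The gripper opens to 85 mm and grips with 20 to 120 N. Pads are 22 mm wide; open, the fingers measure 114 mm over their backs; the gripper's body (76 mm by 85 mm) begins 54 mm behind the grasp point. The pads swing forward as they close: fully open they stand 13 mm farther back than shut.
Start: joints at [1.192, 0.615, -0.013, 1.423, 0.008, 1.103, -0.04], TCP at [0.224, -0.61, 0.304] pointing down, gripper open.
Joint ranges: [-3.12, 3.12], [-0.3, 2.06], [-1.34, 1.32], [0.26, 2.42], [-1.36, 4.5], [0.01, 1.98], [-2.84, 2.84]. Speed limits (rad/s): [2.79, 2.79, 3.14, 3.14, 3.14, 3.14, 3.14].

## Interface

Orientations are given as a unit quaternion [x, y, z, w].
In Python, from station import arm, snapshot, camera_info, ticket gives the robot as it stands. Calls block until the motion is done:
- arm.movep(position, orientation): joint-space move of the TCP to a pose.
- arm.line_to(position, velocity=0.15, ori=None): straight line of the TCP; ori=None keeps the orientation; velocity is the mean speed in m/s.
- arm.move_j(angles): joint-space move.
- arm.move_gripper(opening, effort=None): opening from 0.0 (shut) to 1.0 (fully open); effort is the grip in N (None keeps the last); returns when the fingers have stopped.
- arm.pause(seconds).
- arm.ik(position, orientation): joint angles nearest the present ones, or None.
- snapshot(name): name is "scene" or "top"; returns the picture (384x512x3 uint8, blue, green, red); there is no depth.
- camera_info(name): a dict with "fx", "fy", "cx", "cy" (pixels), "R" (3x3) and "t" (3): a world point X has camera coordinates R X + t. Camera axes: x right, y down, z forward; pixel columns grow to the right and rows downward; lengths in m; the calibration is good to about 2 mm. A picture is of the moment at which its call begins. camera_info takes no time and is no camera call.
A pose or a line that the arm cannot do raises arm.MotionError and nothing moves.
- ticket.finish_job(): hands the job in, once; it reports no verdict.
Readings, each from a call of its own:
- arm.read_time(): time.
- arm.read_joint_positions(): joint angles.
- arm.read_dq(): joint speeds.
- arm.read_effort(): joint torques, N m.
- arm.read_tool_pos(): TCP position.
- arm.read_eef_rot(): TCP orientation.
- arm.read_ft_force(): force on the tool from outside, world axes, zero at the start.
- arm.read_wrist_torque(): the same for the moment, N m.
- arm.read_opening(): opening from 0.0 (shut) to 1.0 (fully open).
Only numpy, scipy, OpenCV 4.12 (cv2) and the standard library are available. Lean on these libraries where they do the work, as an engineer would, in place of code of your own. Each camera call takes 0.05 s, during which the arm holds its last target. There are 200 camera calls.

## Working session

There is one attempt and no reset: what is moved stays moved. The work goes in short steps, each a Python script; the robot and the scene stay as the last script left them, time stands still between calls to the robot, and variables do not carry over. Pictures are saved under pics/ and viewed, about 8 in all and at most 12, crops included, and the job is handed in when it is done.

```bash
ls; mkdir -p pics; python3 - <<'E'
from station import arm, snapshot, camera_info
import cv2,numpy as np
for n in("scene","top"):
    im=snapshot(n); cv2.imwrite(f"pics/{n}0.png",im)
    c=camera_info(n); R=np.array(c["R"]);t=np.array(c["t"])
    print(n,c["fx"],c["cx"],c["cy"],(-R.T@t).round(3),R.round(3).tolist())
    cv2.imwrite(f"pics/{n}0v.png",cv2.resize(im,(768,576),interpolation=cv2.INTER_CUBIC))
print(arm.read_time(),arm.read_tool_pos(),arm.read_eef_rot(),arm.read_ft_force())
E
```

```text
pics
scene 395.8168992561963 256.2230073527644 190.91747273594262 [ 0.92  -0.489  0.691] [[0.862, 0.506, -0.016], [0.295, -0.528, -0.796], [-0.411, 0.682, -0.605]]
top 414.8326988499063 254.88864315355661 185.99641769181537 [0.442 0.134 1.078] [[-0.029, -1.0, -0.012], [-0.992, 0.03, -0.126], [0.127, 0.008, -0.992]]
0.1 [ 0.22382328 -0.60968083  0.30284096] [-0.69602755 -0.12459714  0.69634882 -0.12296144] [-0.41104224 -0.55392202 -0.55318346]
```

View pics/scene0v.png

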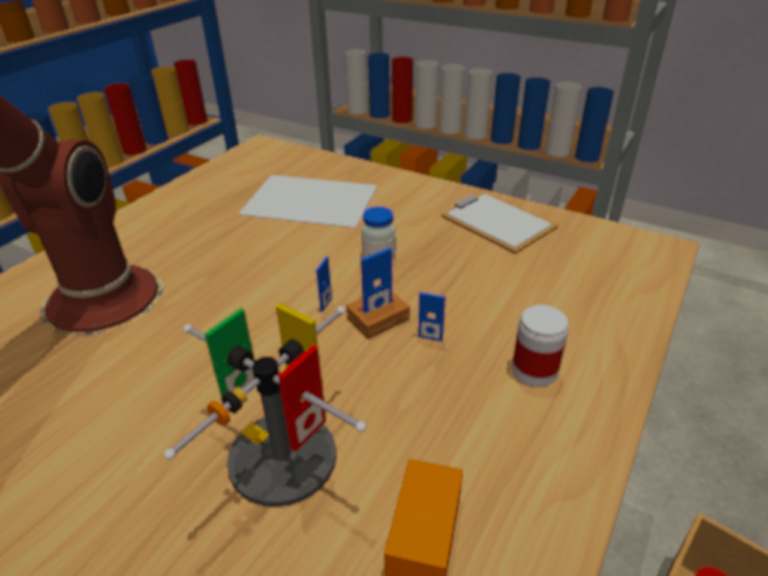

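View pics/top0v.png

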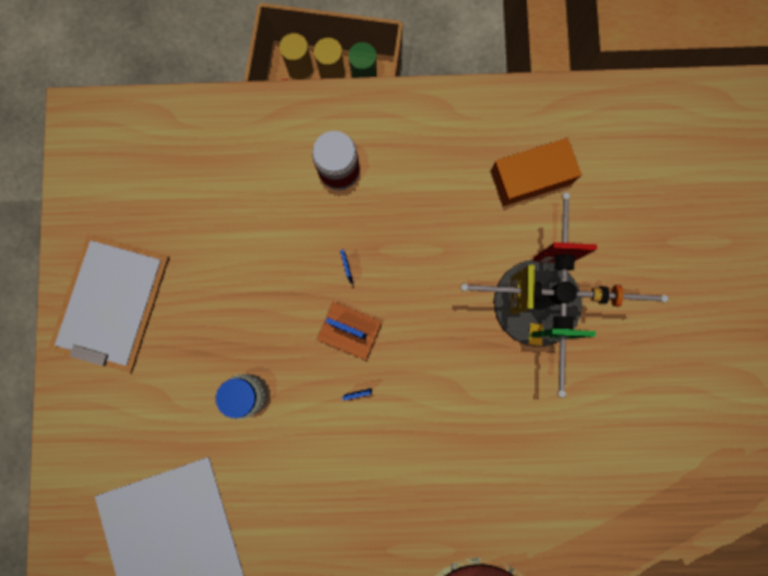

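The scene view shows the blue look-alikes: the sign in the block at (377,282), small loose ones at (323,285) and (431,316). In the top view they are at (347,328), (347,267) and (357,394). The one in the block is the largest, so that is the target. The empty branch (orange collar) has its tip at top (664,298), and the yellow mark is near top (537,333), on the robot side of the disc.

```bash
cat > h.py <<'E'
import numpy as np,cv2
from station import arm,snapshot,camera_info
def ray(n,u,v,z):
    c=camera_info(n);R=np.array(c["R"]);t=np.array(c["t"]);o=-R.T@t
    d=R.T@np.array([(u-c["cx"])/c["fx"],(v-c["cy"])/c["fy"],1]);return (o+d*(z-o[2])/d[2])
def proj(n,X):
    c=camera_info(n);p=np.array(c["R"])@np.array(X)+np.array(c["t"]);return np.array([c["fx"]*p[0]/p[2]+c["cx"],c["fy"]*p[1]/p[2]+c["cy"]])
E
python3 - <<'E'
from h import *
im=cv2.imread("pics/top0.png"); s=cv2.imread("pics/scene0.png")
P=lambda n,u,v,z:ray(n,u/1.5-.17,v/1.5-.17,z).round(4)
for k,(u,v,z) in dict(hub=(566,292,.185),tip=(664,298,.17),b2=(562,394,.17),b3=(464,287,.17),b4=(566,196,.17),jar=(237,398,.1),can=(334,152,.11),bl1=(347,267,.08),bl2=(357,394,.08)).items(): print(k,P("top",u,v,z))
for k,(u,v,z) in dict(hub=(265,368,.185),tip=(169,454,.17),b2=(188,328,.17),b4=(361,427,.17),b3=(341,310,.17)).items(): print("s",k,P("scene",u,v,z))
# yellow stripe and disc
h=cv2.cvtColor(im,cv2.COLOR_BGR2HSV); m=cv2.inRange(h,(18,150,90),(35,255,255)); 
n,l,st,ce=cv2.connectedComponentsWithStats(m)
for i in range(1,n):
    if st[i,4]>8: print("yel top",st[i],ce[i],ray("top",*ce[i],.014).round(4))
h2=cv2.cvtColor(s,cv2.COLOR_BGR2HSV); m=cv2.inRange(h2,(18,150,90),(35,255,255)); 
n,l,st,ce=cv2.connectedComponentsWithStats(m)
for i in range(1,n):
    if st[i,4]>8 and st[i,1]>180: print("yel sc",st[i],ce[i],ray("scene",*ce[i],.014).round(4))
# sign
m=cv2.inRange(h,(100,150,50),(130,255,255));
n,l,st,ce=cv2.connectedComponentsWithStats(m)
for i in range(1,n):
    if st[i,4]>15: print("blue",st[i],ce[i],cv2.minAreaRect(np.argwhere(l==i)[:,::-1].astype(np.float32)))
a=cv2.resize(im[190:250,205:265],None,fx=8,fy=8,interpolation=cv2.INTER_CUBIC)
b=cv2.resize(s[150:230,205:305],None,fx=4.8,fy=6,interpolation=cv2.INTER_CUBIC)[:480]
c=cv2.resize(im[165:240,320:400],None,fx=6,fy=6,interpolation=cv2.INTER_CUBIC)
cv2.imwrite("pics/c1.png",np.hstack([a[:450,:320],c[:450]]))
cv2.imwrite("pics/c1.png",np.hstack([cv2.resize(im[195:245,205:265],(400,333),interpolation=2),cv2.resize(s[160:230,205:289],(400,333),interpolation=2)]))
cv2.imwrite("pics/c1.png",np.vstack([cv2.imread("pics/c1.png"),np.hstack([cv2.resize(im[170:237,315:415],(400,267),interpolation=2),cv2.resize(s[265:345,110:230],(400,267),interpolation=2)])]))
E
```

```text
hub [ 0.5294 -0.1217  0.185 ]
tip [ 0.5178 -0.2677  0.17  ]
b2 [ 0.3843 -0.1106  0.17  ]
b3 [0.5427 0.0225 0.17  ]
b4 [ 0.6746 -0.1355  0.17  ]
jar [0.3879 0.3732 0.1   ]
can [0.7744 0.2144 0.11  ]
bl1 [0.591  0.1994 0.08  ]
bl2 [0.3877 0.1879 0.08  ]
s hub [ 0.5316 -0.1269  0.185 ]
s tip [ 0.5136 -0.2674  0.17  ]
s b2 [ 0.3813 -0.1084  0.17  ]
s b4 [ 0.6723 -0.1353  0.17  ]
s b3 [0.5394 0.0238 0.17  ]
yel top [186  22  20  18 272] [195.09558824  30.57352941] [1.0086 0.2932 0.014 ]
yel top [209  25  20  18 274] [218.04744526  33.52919708] [0.9979 0.2309 0.014 ]
yel top [351 177   5  29 117] [353.44444444 191.07692308] [ 0.5568 -0.1104  0.014 ]
yel top [396 193   5   7  32] [398.      195.90625] [ 0.5409 -0.2237  0.014 ]
yel top [353 215   9   7  45] [356.35555556 217.88888889] [ 0.4878 -0.1138  0.014 ]
yel top [353 224   8   6  40] [356.5   226.875] [ 0.4649 -0.1128  0.014 ]
yel sc [183 201  29  32 582] [196.57216495 216.6443299 ] [0.379  0.1031 0.014 ]
yel sc [155 258  10  12  58] [159.72413793 262.86206897] [ 0.4037 -0.0683  0.014 ]
yel sc [160 281  19  15 168] [169.2797619  288.22619048] [ 0.4707 -0.1138  0.014 ]
yel sc [280 308  14   3  14] [286.5        309.07142857] [ 0.713  -0.0366  0.014 ]
yel sc [295 311  12   3  16] [300.8125 311.6875] [ 0.7409 -0.0279  0.014 ]
blue [228 167   6  18  30] [230.26666667 175.63333333] ((230.30189514160156, 175.55661010742188), (17.71950912475586, 1.6483265161514282), 74.05460357666016)
blue [218 213  25  12  75] [229.98666667 218.41333333] ((229.84483337402344, 218.36207580566406), (25.99867820739746, 2.8887417316436768), 23.198589324951172)
blue [145 253  25  25 515] [156.94757282 264.98252427] ((157.0, 265.0), (24.0, 24.0), 90.0)
blue [229 260  18   6  42] [237.69047619 262.66666667] ((237.54705810546875, 262.7117614746094), (2.2777700424194336, 17.679834365844727), 77.47119140625)
```

View pics/c1.png

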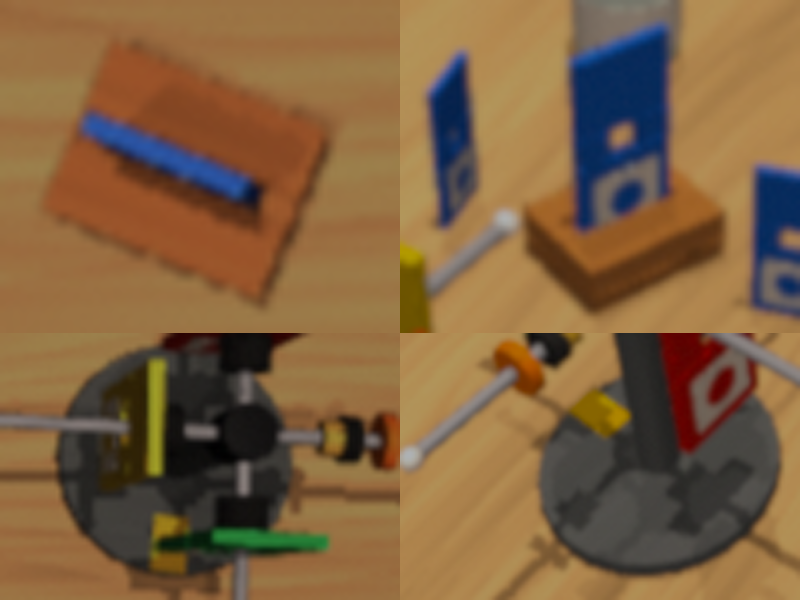

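```bash
cat >> h.py <<'E'
from scipy.spatial.transform import Rotation as Ro
HUB=np.array([.5285,-.1225]); MARK=np.radians(170.5)
def ori(xdir,ydir):
    x=np.array(xdir,float);x/=np.linalg.norm(x);y=np.array(ydir,float);y-=x*(x@y);y/=np.linalg.norm(y)
    return Ro.from_matrix(np.c_[x,y,np.cross(x,y)]).as_quat()
E
python3 - <<'E'
from h import *
A=ray("top",217.5,213,.142);B=ray("top",243,224.2,.142);print("sign ends",A,B,(A+B)/2,np.linalg.norm(A-B),np.degrees(np.arctan2(*(A-B)[[1,0]])))
# scene check: c1 upper-right crop corners, scale 400/84
for q in((573,60),(667,28)): print(ray("scene",205+(q[0]-400)/4.762-.4,160+q[1]/4.762-.4,.142))
u=np.array([np.cos(MARK),np.sin(MARK),0]); w=np.array([-u[1],u[0],0])
for s in (1,-1):
  for phi in (-75,-60,-45,-30,-15,0,15,30,45,60,75):
    p=np.radians(phi); xd=-np.array([0,0,1])*np.cos(p)+w*np.sin(p); q=ori(xd,s*u)
    out=""
    for d in(.06,.09,.12,.14,.16,.18):
        X=np.r_[HUB,.17]+u*d+np.array([0,0,.040])-xd*.054
        out+="1" if arm.ik(X,q) is not None else "0"
    print(s,phi,out)
for pitch in(-25,-15,15,25):
    p=np.radians(pitch); xd=-np.array([0,0,1])*np.cos(p)+u*np.sin(p)
    print("pitch",pitch,["".join("1" if arm.ik(np.r_[HUB,.17]+u*d+np.array([0,0,.040])-xd*.054,ori(xd,s*u)) is not None else "0" for d in(.06,.09,.12,.14,.16,.18)) for s in(1,-1)])
E
```

```text
sign ends [0.50239174 0.22792095 0.142     ] [0.47552122 0.17096142 0.142     ] [0.48895648 0.19944119 0.142     ] 0.06297946678510159 64.74451674425177
[0.47489775 0.17797707 0.142     ]
[0.50236903 0.22722182 0.142     ]
1 -75 111111
1 -60 111111
1 -45 111111
1 -30 111111
1 -15 111111
1 0 111111
1 15 111111
1 30 111111
1 45 111111
1 60 111111
1 75 111111
-1 -75 111111
-1 -60 111111
-1 -45 111111
-1 -30 111111
-1 -15 111111
-1 0 111111
-1 15 111111
-1 30 111111
-1 45 111111
-1 60 111111
-1 75 111111
pitch -25 ['111000', '111000']
pitch -15 ['111111', '111111']
pitch 15 ['111111', '111111']
pitch 25 ['111111', '111111']
```

```bash
cat > push.py <<'E'
from h import *
arm.move_gripper(0.0)
R=.122
def pose(phi,off,z,s):
    r=np.array([np.cos(phi),np.sin(phi)]);t=np.array([-r[1],r[0]])
    return np.r_[HUB+R*r+off*t,z],ori([0,0,-1],[s*r[0],s*r[1],0])
a0=np.radians(85.6);a1=np.radians(-9.5);Z=.157+.073
for s in(1,-1):
    js=[arm.ik(*pose(a,.015,Z,s)) for a in(a0,(a0+a1)/2,a1)]
    print(s,[None if j is None else np.round(j,2)[[0,-1]] for j in js])
    if all(j is not None for j in js) and max(abs(j[-1]) for j in js)<2.7: break
print("s",s)
p=arm.read_tool_pos(); arm.line_to([p[0],p[1],.37],.3)
arm.movep(*pose(a0,.05,.37,s)); arm.line_to(pose(a0,.05,Z,s)[0],.15)
print(arm.read_time(),arm.read_ft_force()); f0=np.array(arm.read_ft_force())
arm.line_to(pose(a0,.018,Z,s)[0],.05); print((np.array(arm.read_ft_force())-f0).round(2))
for a in np.linspace(a0,a1,13):
    X,q=pose(a,.015,Z,s); arm.line_to(X,.06,ori=q); print(arm.read_time(),(np.array(arm.read_ft_force())-f0).round(2))
arm.line_to(pose(a1,.045,Z,s)[0],.1); arm.line_to(pose(a1,.045,.37,s)[0],.2)
print(arm.read_time())
im=snapshot("top");cv2.imwrite("pics/top1.png",im);sc=snapshot("scene");cv2.imwrite("pics/scene1.png",sc)
cv2.imwrite("pics/v1.png",np.hstack([cv2.resize(im[120:290,300:450],(400,453),interpolation=2),cv2.resize(sc[190:360,90:240],(400,453),interpolation=2)]))
E
python3 push.py
```

```text
1 [array([0.44, 0.92]), array([0.36, 0.3 ]), array([ 0.35, -0.22])]
s 1
4.6917 [-0.19122241  0.9742696   0.53620438]
[-0.14 -1.19  0.08]
5.7333 [ 0.39 -1.1  -0.48]
6.1667 [ 0.7  -0.01 -0.22]
6.6 [-0.17 -1.19 -0.4 ]
7.0333 [ 0.24 -1.26 -1.21]
7.4667 [ 0.23 -0.48  0.09]
7.9 [ 0.58 -0.53 -0.8 ]
8.3333 [ 0.46  0.08 -0.82]
8.7667 [-0.04 -0.72 -0.55]
9.2 [-0.03 -1.29 -0.63]
9.6333 [ 0.32 -1.56  0.22]
10.0667 [ 0.09  0.16 -1.13]
10.5 [-0.21 -1.14 -0.52]
10.9333 [ 0.77 -1.2   0.09]
12.2333
```

View pics/v1.png

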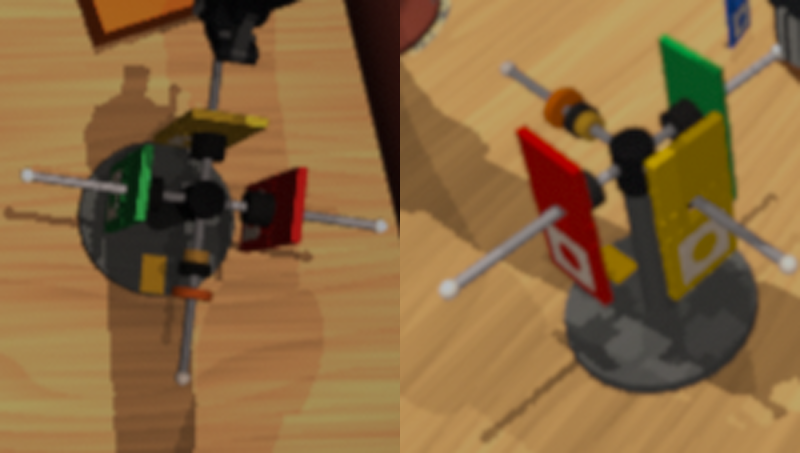

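The empty branch (collar side) now points toward the robot: tip at crop (182,378), yellow stripe at (153,273). Next I measure the angles and lift the sign.

```bash
python3 - <<'E'
from h import *
g=lambda u,v,z:ray("top",300+u/2.667-.3,120+v/2.667-.3,z)
s=lambda u,v,z:ray("scene",90+(u-400)/2.667-.3,190+v/2.667-.3,z)
print("tip",g(182,378,.17),s(508,68,.17));print("L",g(27,175,.17),"R",g(381,227,.17),"L",s(779,50,.17),"R",s(449,289,.17))
im=cv2.imread("pics/top1.png");h=cv2.cvtColor(im,cv2.COLOR_BGR2HSV);m=cv2.inRange(h,(18,130,70),(35,255,255))
n,l,st,ce=cv2.connectedComponentsWithStats(m)
for i in range(1,n):
    if st[i,4]>15 and 340<ce[i][0]<370: 
        p=ray("top",*ce[i],.014);print(st[i],p,np.degrees(np.arctan2(*(p[:2]-HUB)[::-1])))
# disc edge check: fit dark disc in v1: left 78, right 232, top 142, bottom 296
print("disc c",g(155,219,.014))
# approach sign
C=np.array([.489,.2005]);a=np.radians(64+90)
q=ori([0,0,-1],[np.cos(a),np.sin(a),0]); zg=.012+.070+.042+.054
arm.move_gripper(1.0)
p=arm.read_tool_pos(); 
arm.movep(np.r_[C,.30],q); print(arm.read_time(),np.round(arm.read_joint_positions(),2))
im=snapshot("top");sc=snapshot("scene");cv2.imwrite("pics/top2.png",im)
cv2.imwrite("pics/v2.png",np.hstack([cv2.resize(im[170:270,180:280],(400,400),interpolation=2),cv2.resize(sc[100:240,180:320],(400,400),interpolation=2)]))
E
```

```text
tip [ 0.38697344 -0.09675337  0.17      ] [ 0.38281663 -0.09594149  0.17      ]
L [0.55558169 0.02046484 0.17      ] R [ 0.50398956 -0.26666686  0.17      ] L [0.55132225 0.0231799  0.17      ] R [ 0.50081272 -0.26477087  0.17      ]
[343 133  18   6  57] [ 0.70132281 -0.11916832  0.014     ] 1.1044126358770756
[355 148   9  11  54] [ 0.65437365 -0.13035942  0.014     ] -3.5728513183476176
[352 215  11  16 141] [ 0.47627416 -0.11440626  0.014     ] 171.19061839047941
disc c [ 0.52876146 -0.11999587  0.014     ]
14.75 [ 0.2   0.61 -1.01  1.76  0.58  1.1   1.68]
```

View pics/v2.png

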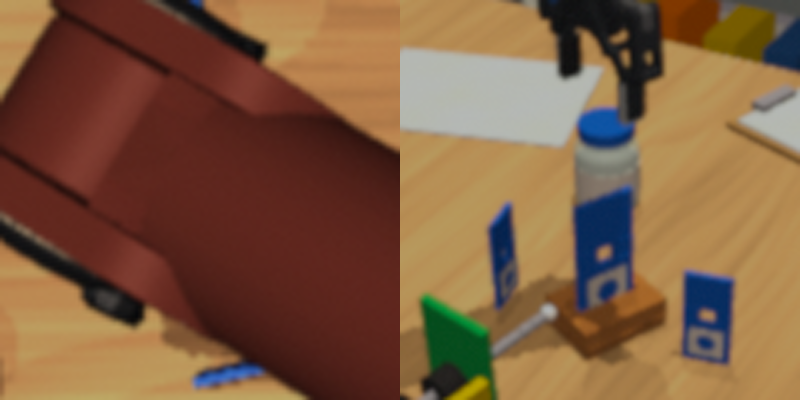

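```bash
python3 - <<'E'
from h import *
C=np.array([.489,.2005]);a=np.radians(64-90)
q=ori([0,0,-1],[np.cos(a),np.sin(a),0]); zg=.012+.070+.042+.054
arm.movep(np.r_[C,.30],q); print(arm.read_time(),np.round(arm.read_joint_positions(),2))
arm.line_to(np.r_[C,zg],.15); arm.pause(.2);f0=np.array(arm.read_ft_force());
arm.move_gripper(0.0,25); arm.pause(.2);print("grip",arm.read_opening(),(np.array(arm.read_ft_force())-f0).round(2))
arm.line_to(np.r_[C,zg+.012],.05);print((np.array(arm.read_ft_force())-f0).round(2))
arm.line_to(np.r_[C,zg+.030],.1);arm.move_gripper(0.0,75); print(arm.read_opening())
arm.line_to(np.r_[C,.32],.2)
u=np.array([np.cos(np.radians(169.8)),np.sin(np.radians(169.8)),0])
q2=ori([0,0,-1],-u); H=np.array([.528,-.122,.17])
X=H+u*.185+[0,0,.096]
js=arm.ik(X+[0,0,.03],q2);print(np.round(js,2))
arm.line_to(np.r_[.40,.06,.33],.25,ori=q2)
arm.line_to(X,.2); print(arm.read_time(),np.array(arm.read_tool_pos())-X)
arm.pause(.4);im=snapshot("top");sc=snapshot("scene");cv2.imwrite("pics/top3.png",im);cv2.imwrite("pics/scene3.png",sc)
cv2.imwrite("pics/v3.png",np.hstack([cv2.resize(im[200:300,310:410],(400,400),interpolation=2),cv2.resize(sc[150:270,70:190],(400,400),interpolation=2)]))
E
```

```text
15.1 [ 0.2   0.61 -1.01  1.76  0.58  1.1   1.68]
grip 0.08965746118042468 [ 0.16 -0.77  0.32]
[ 0.12 -0.19  0.22]
0.08325440506653818
[ 0.5   0.19 -0.37  2.19  0.1   0.78 -0.11]
22.825 [0.00063394 0.00068551 0.00033284]
```

View pics/v3.png

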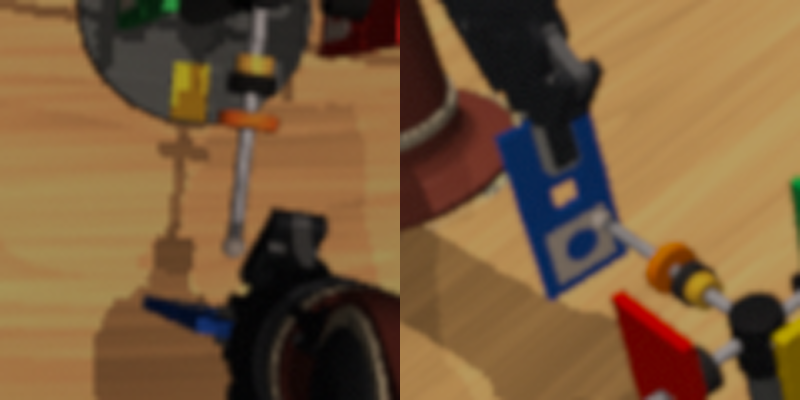

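```bash
python3 - <<'E'
from h import *
M=Ro.from_quat(arm.read_eef_rot()).as_matrix();print(M.round(3));print(arm.read_tool_pos(),np.round(arm.read_joint_positions(),2),arm.read_opening(),arm.read_time())
g=lambda q:np.array([310+q[0]/4-.4,200+q[1]/4-.4]);s=lambda q:np.array([70+(q[0]-400)/3.333-.35,150+q[1]/3.333-.35])
u=np.array([np.cos(np.radians(169.8)),np.sin(np.radians(169.8)),0]);w=np.array([-u[1],u[0],0])
H=np.array([.528,-.122,.17]);tip=H+u*.145
print("tip pred",proj("top",tip),proj("scene",tip),"seen",g((233,246)),s((600,215)))
T=np.array(arm.read_tool_pos());hole=T-[0,0,.096]
print("hole pred",proj("scene",hole),"seen",s((563,192)))
for n,c in dict(bl=(-.03,-.07),br=(.03,-.07),tl=(-.03,.06),tr=(.03,.06)).items():
    p=hole+w*c[0]+[0,0,c[1]]; print(n,proj("scene",p),proj("top",p))
print("seen bl,br,tl(scene)",s((552,300)),s((628,250)),s((498,135)),"top corner left",g((145,300)))
E
```

```text
[[ 0.     0.984 -0.177]
 [-0.    -0.177 -0.984]
 [-1.     0.    -0.   ]]
[ 0.34598952 -0.08912202  0.26604011] [ 0.4   0.24 -0.26  2.24  0.1   0.68 -0.1 ] 0.08588407480022436 23.325
tip pred [367.79015212 262.23183645] [130.95197301 215.69495886] seen [367.85 261.1 ] [129.6560006  214.15645065]
hole pred [119.61322089 207.64528888] seen [118.55489049 207.25576058]
bl [138.17103376 225.19162234] [344.94791413 275.93565231]
br [114.94601386 239.7345509 ] [370.88608662 279.91582347]
tl [125.63177507 177.64402697] [358.19378117 281.72018459]
tr [ 99.44842596 191.45324794] [388.20944712 286.33435431]
seen bl,br,tl(scene) [115.25456046 239.6590009 ] [138.05684068 224.65750075] [ 99.05294029 190.15405041] top corner left [345.85 274.6 ]
```

```bash
python3 - <<'E'
from h import *
u=np.array([np.cos(np.radians(169.8)),np.sin(np.radians(169.8)),0]);H=np.array([.528,-.122,.17])
a=cv2.imread("pics/scene1.png");b=cv2.imread("pics/scene3.png")
A=cv2.resize(a[203:228,118:148],None,fx=12,fy=12,interpolation=cv2.INTER_CUBIC)
B=cv2.resize(b[195:220,105:135],None,fx=12,fy=12,interpolation=cv2.INTER_CUBIC)
t=cv2.imread("pics/top1.png");C=cv2.resize(t[250:275,353:383],None,fx=12,fy=12,interpolation=cv2.INTER_CUBIC)
# hole by contour (not blue)
h=cv2.cvtColor(B,cv2.COLOR_BGR2HSV);m=cv2.inRange(h,(5,40,60),(30,255,255));n,l,st,ce=cv2.connectedComponentsWithStats(m)
for i in range(1,n):
    if st[i,4]>500: print(st[i],(ce[i]+.5)/12-.5+[105,195])
for n,I,o in(("sc",A,(118,203)),("top",C,(353,250))):
    g=cv2.cvtColor(I,cv2.COLOR_BGR2HSV);mm=((g[...,1]<70)&(g[...,2]>130)).astype(np.uint8);mm=cv2.morphologyEx(mm,cv2.MORPH_OPEN,np.ones((33,33)));k,l,st,ce=cv2.connectedComponentsWithStats(mm)
    for i in range(1,k):print(n,st[i],(ce[i]+.5)/12-.5+o)
cv2.imwrite("pics/v4.png",np.hstack([A,B]))
E
```

```text
[ 304    0   56  202 6131] [132.94289268 200.58952455]
[ 127  111   85   89 5183] [118.62737957 207.41747862]
[   0  219   31   81 1574] [105.43821474 216.89808344]
[ 161  219  163   81 3888] [126.05621999 215.99080504]
```

View pics/v4.png

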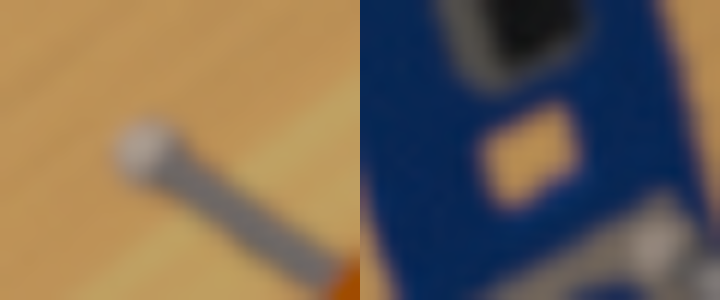

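Ball and hole agree with the predictions to within about 1 mm, so I thread the sign under force watch.

```bash
cat > thread.py <<'E'
from h import *
import sys
u=np.array([np.cos(np.radians(169.8)),np.sin(np.radians(169.8)),0]);H=np.array([.528,-.122,.17])
def F(n=8):
    s=[]
    for _ in range(n): s.append(arm.read_ft_force()); arm.pause(.02)
    return np.mean(s,0)
X=lambda d,dz=.0007:H+u*d+[0,0,.096+dz]
arm.line_to(X(.178),.05);arm.pause(.3);f0=F(12)
loc=lambda f:np.array([(f-f0)@u,(f-f0)@[-u[1],u[0],0],(f-f0)[2]]).round(2)
d=.178
for d in np.arange(.170,.119,-.006):
    arm.line_to(X(d),.06); f=loc(F(4)); print(round(d,4),f)
    if np.abs(f).max()>4: print("abort");sys.exit()
step=.003;n=0
while d>.045:
    d-=step; arm.line_to(X(d),.03); f=loc(F(6)); n=n+1
    if step<.002 or n%3==0 or f[0]>1.5: print(round(d,4),f,round(arm.read_time(),1))
    if f[0]>12.2: break
    step=.003 if f[0]<1.6 else .001 if f[0]<5 else min(.0006,max(.0002,(13-f[0])/8e3*.7))
print("d",d,"t",arm.read_time())
for _ in range(3): print("hold",loc(F(16)),arm.read_time())
E
python3 thread.py
```

```text
0.17 [ 0.57  0.27 -0.21]
0.164 [ 0.44 -0.29 -0.72]
0.158 [0.75 0.31 0.18]
0.152 [ 0.16 -0.19 -0.45]
0.146 [ 0.65 -0.16 -0.21]
0.14 [ 0.36  0.54 -0.05]
0.134 [ 0.3   0.12 -0.24]
0.128 [ 0.28 -0.1  -0.27]
0.122 [ 0.16 -0.13  0.15]
0.113 [-0.05 -0.06 -0.41] 28.1
0.104 [ 0.24  0.2  -0.42] 29.1
0.095 [ 0.51 -0.2  -0.14] 30.1
0.086 [ 0.09  0.03 -0.38] 31.2
0.083 [2.14 0.32 0.62] 31.6
0.082 [ 2.92 -0.35  0.62] 31.9
0.081 [ 3.19 -0.3  -0.65] 32.2
0.08 [ 2.9   0.03 -1.03] 32.6
0.079 [ 3.1  -0.2  -1.74] 33.0
0.078 [ 2.88 -0.09 -1.42] 33.3
0.077 [ 2.91 -0.48 -1.95] 33.6
0.076 [ 2.69 -0.11 -1.82] 34.0
0.075 [ 2.65 -0.27 -2.03] 34.4
0.074 [ 2.88 -0.48 -1.47] 34.7
0.073 [ 4.5  -0.82 -0.02] 35.0
0.072 [ 5.97 -0.15  1.71] 35.4
0.0714 [ 6.54 -0.6   2.53] 35.8
0.0708 [ 7.42 -0.49  3.19] 36.1
0.0703 [ 8.22 -0.12  4.18] 36.5
0.0699 [ 8.58 -0.28  4.92] 36.8
0.0695 [ 9.15 -0.69  5.36] 37.1
0.0692 [ 9.56 -0.44  5.88] 37.5
0.0689 [10.03 -0.67  5.98] 37.9
0.0686 [10.17 -0.54  6.24] 38.2
0.0684 [11.18 -0.38  6.51] 38.5
0.0682 [10.92 -0.49  7.05] 38.9
0.068 [11.6  -0.36  7.19] 39.2
0.0678 [11.27 -0.66  7.77] 39.6
0.0676 [11.64 -0.59  7.85] 40.0
0.0674 [12.18 -0.53  8.16] 40.3
0.0672 [12.5  -0.12  8.58] 40.6
d 0.06719612499999988 t 40.65
hold [12.22 -0.56  8.53] 40.9167
hold [12.55 -0.65  8.61] 41.1833
hold [12.22 -0.68  8.62] 41.45
```

Home, with the buffer felt at a 12.3 N push (the 3 N drag and about 8 N/mm came first). I finish the hold, then release gently.

```bash
python3 - <<'E'
from h import *
u=np.array([np.cos(np.radians(169.8)),np.sin(np.radians(169.8)),0])
arm.pause(.5);T=np.array(arm.read_tool_pos());print(arm.read_ft_force())
arm.line_to(T+u*.0015,.01);arm.pause(.2);print(arm.read_ft_force())
arm.move_gripper(.35);arm.pause(.5);print(arm.read_opening(),arm.read_ft_force())
T=np.array(arm.read_tool_pos())
arm.line_to(T+[0,0,.09],.1);print(arm.read_time())
arm.line_to(T+[-.0,.22,.12],.25);arm.pause(.5)
im=snapshot("top");sc=snapshot("scene");cv2.imwrite("pics/top5.png",im);cv2.imwrite("pics/scene5.png",sc)
cv2.imwrite("pics/v5.png",np.hstack([cv2.resize(im[170:290,310:430],(400,400),interpolation=2),cv2.resize(sc[190:310,100:220],(400,400),interpolation=2)]))
E
```

```text
[-12.29532446   1.82305982   7.5713845 ]
[-4.86734844  0.44033907  1.8063455 ]
0.35493923288855106 [ 0.06251539  0.02977625 -0.00750198]
44.75
```

View pics/v5.png

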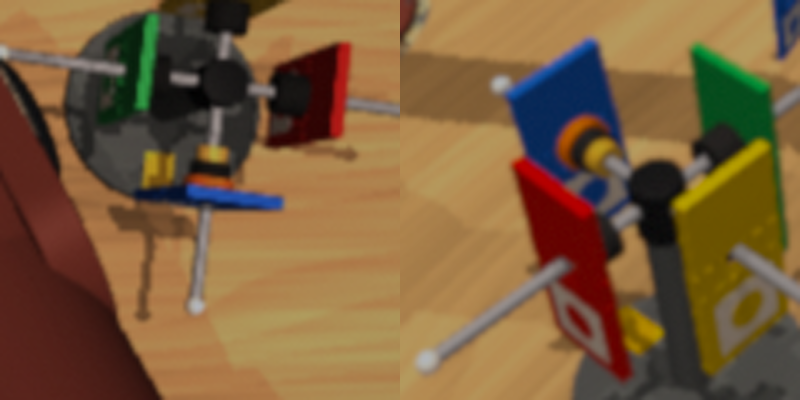

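The sign hangs upright against the collar. The branch tip at top px (368,261) has not moved, and the gripper is clear.

```bash
python3 - <<'E'
from h import *
from station import ticket
for n in("jar","can"):pass
a=cv2.imread("pics/top0.png");b=cv2.imread("pics/top5.png")
for n,(x,y) in dict(jar=(158,265),can=(223,105),carton=(357,114)).items(): print(n,cv2.absdiff(a,b)[y-15:y+15,x-15:x+15].mean().round(1))
print(arm.read_time(),arm.read_ft_force(),np.abs(arm.read_dq()).max()); print(ticket.finish_job())
E
```

```text
jar 15.2
can 19.2
carton 13.6
46.3917 [0.04534185 1.11066611 0.02625388] 0.0018743524306864788
the job is handed in; nothing more can be done
None
```

```bash
python3 - <<'E'
import cv2,numpy as np
a=cv2.imread("pics/top0.png",0);b=cv2.imread("pics/top5.png",0)
for n,(x,y) in dict(jar=(158,265),can=(223,105),carton=(357,114),table=(60,200)).items():
    r=cv2.matchTemplate(b[y-40:y+40,x-40:x+40],a[y-25:y+25,x-25:x+25],5);m=cv2.minMaxLoc(r);print(n,np.array(m[3])-15,round(m[1],2))
E
```

```text
jar [0 0] 1.0
can [0 0] 1.0
carton [0 0] 0.99
table [0 0] 1.0
```

The blue sign is threaded on the empty branch, pushed home and released. I handed the job in at 46.4 s and got no verdict back.

- **Carousel:** I turned it by pushing the end of the yellow sign's branch. The empty branch ended at about 170° and the mark lies at about 171°, which is roughly 3 mm sideways at the tip.
- **Push:** The collar slid with about 3 N drag over roughly 10 mm before the buffer resisted. I held about 12.3 N along the branch for over a second, slightly under the 13 N asked. An upward force of about 8.5 N that I had not planned came with it, so the total at the wrist was about 15 N, under the 20 N limit. I eased back 1.5 mm before opening the gripper.
- **After release:** The last picture shows the sign hanging upright against the collar, with the branch tip where it was before threading. The gripper was clear of everything. The last wrist force reading was about 1.1 N, within the sensor's noise.
- **Tin, jar and carton:** A first brightness comparison of these showed differences of 14 to 19 grey levels, so it did not settle whether they had moved. Template matching, which I ran only after handing in, found zero shift for all three.

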